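# Start the port plug in its thread and run it home

## Task

Take the steel port plug from its wooden stand and set it upright in the port of the valve block, with its grip bar along the block's long side, so that it rests on the crown of the thread. Pressing lightly, turn it backward (anticlockwise from above) until you feel it drop into the thread start, then drive it forward (clockwise) until its flange lies fully down on the boss, and let go. Never force the thread, and leave the tools lying round it where they are.

Things in the scene. Friction and masses are not known exactly. Their poses are not given: they have to be found in the camera images.
- port (a point): Mouth of the port: centre of the flat top, 58 mm above the table, of a round steel boss (56 mm outside, 35 mm bore) on the valve block. x runs along the block's long side, z up. Plug and block must not press on each other with more than 45 N, or the thread is damaged; 3 to 10 N of push is enough.
- block: The valve block: aluminium, 130 (x) x 84 x 22 mm, fixed to the table, with the boss in the middle, four cap screws 5 mm high and a brass fitting sticking out 22 mm at the +x end. Origin at the centre of the underside.
- crown (a point): On the port's axis at the thread's crown, 10 mm below the mouth. Crown: two arcs, 22 to 35 mm across, rising 1.5 mm/rad anticlockwise to the two thread starts: gaps 32 degrees wide, opposite each other, at an angle that differs each time and is not given here. With the bar along the block both lugs rest on the crown; 0.45 to 1.5 rad anticlockwise brings them over the gaps.
- seat (a point): On the port's axis, 20 mm below the mouth: where the lugs sit when home. Over the gaps a pressed plug drops 10 mm. Within 0.2 rad past there, a blunt wall stops the lugs; it also blocks clockwise turning on the crown. After the drop, turning clockwise leads the plug down 4 mm/rad (axial play 2 mm); the flange meets the boss after 0.8 to 1.2 rad; 0.5 rad later the thread jams, so stop before.
- plug_grip (a point): Centre of the port plug's grip bar, on the plug's axis, 50 mm above its nose. Steel, 65 mm tall, about 0.16 kg. Bar: 38 mm long (x), 12 mm thick (y), 30 mm tall, flat-sided. Below it a flange 48 mm across, 6 mm thick, its underside 20 mm below this point. This point is 20 mm above port when the plug is home, 31 to 33 mm on the crown, about 23 mm when just dropped.
- plug_lugs (a point): On the plug's axis, 10 mm above its nose end, between its two thread lugs: opposite round studs along x (parallel to the bar), 5 mm in diameter, 32 mm across their ends. The shank is 19.6 mm in diameter, its last 7 mm taper to 12 mm. z is the plug's axis, up.
- stand: Fixed plywood block, 76 x 76 x 34 mm, with a 37 mm through hole in which the plug stands upright at the start, turned any way, its flange resting on the top. Origin at the centre of the underside.
- pliers: Blue-handled pliers lying on the table, 52 x 200 x 12 mm, a bystander. Origin at the centre of the underside.
- screwdriver_2: Green-handled screwdriver lying on the table, 25 x 170 x 23 mm, a bystander. Origin at the centre of the underside.
- bolt: Steel hexagon bolt lying on the table, 22 x 58 x 19 mm, a bystander. Origin at the centre of the underside.
- brass_rod: Brass drift lying on the table, 15 x 126 x 13 mm, a bystander. Origin at the centre of the underside.
Not all that is in view belongs to the job. What is meant by the part that bears plug_grip is not blue, green or pink, and is the larger of those in its own colour.

How it is judged:
By the outcome, as a careful person would: the job done as asked, in the order asked, and still so for the second after the job is handed in, with the robot touching nothing.
It also fails if it takes over 67 s, if anything falls off the work surface, if the arm or the gripper's body presses on something with over 40 N, if the wrist force passes 120 N, or if a joint passes its speed limit or range.

## Robot

A 6-joint arm with a two-finger parallel gripper is mounted at the origin on a cart in front of the work surface, level with it; the furniture and walls round the work are solid. World frame = base frame: x ahead of the robot, y to its left, z up, the work surface at z = 0. Lengths are in m, angles in rad, forces in N, time in s.
With the tool pointing down it reaches from about 0.275 to 0.825 m from the base axis. Payload 5.2 kg.
Tool frame: the origin (TCP) lies at the very end of the fingers, on their centre line; the grasp point (between the pads) lies 19 mm behind it (ctrl.grasp_offset is the distance from the TCP to the grasp point, in m); z points along the fingers, y is the line along which they close (so a half turn about z gives the same grasp; the last joint's range is limited). The gripper opens to 93 mm and grips with 3 to 60 N. Pads are 15 mm wide; open, the fingers measure 128 mm over their backs; the gripper's body (75 mm by 188 mm) begins 65 mm behind the grasp point.
Start: joints at [-1.429, 0.259, 1.535, -0, 1.348, -0.203], TCP at [0.186, -0.518, 0.219] pointing down, gripper open.
Joint ranges: [-3.14, 3.14], [-0.91, 2.08], [0.19, 2.58], [-1.22, 4.36], [0.22, 2.71], [-3.12, 3.12]. Speed limits (rad/s): [2.57, 2.57, 3.14, 3.14, 3.14, 3.14].

## Interface

Orientations are given as a unit quaternion [x, y, z, w].
In Python, from rig import ctrl, grab_frame gives the robot as it stands.
- The arm moves only by the tool step_arm, never from a script. Its arguments are lists of equal length, an entry for each row: "translation": the shift along the world's x, y, z in m, a list of three; "roll": the turn about the world's z in degrees. In form: {"translation": [[tx, ty, tz], ...], "roll": [roll, ...]}. A call has 1 to 20 rows; each row is the pose to reach, as a shift and turn from the pose commanded when the call began; what a row does not reach only later rows make up. A row lasts 1/10 s, in which the tool goes at most 50 mm and 8.59 degrees, less where a joint would pass 70% of its speed; a pose out of reach is approached as far as the arm can. A call with a gripper value outside its range is refused whole. "hand" is the closure, from 0 (fully open) to 1 (shut), set as the call begins (left out, the last holds). The fingers move at their own pace and stop on an object; "squeeze" is the grip in N (left out, the last holds). Time passes only in rows, so rows that repeat a pose let the fingers close. It gives the time, the measured TCP pose, the force, the opening and the grip force at its end, in the units of the state.
- ctrl.get_state(): the state, without advancing time (a new reading comes with each control period).
- grab_frame(name): name is "side" or "top"; returns a dict with "frame" (420x560x3 uint8, blue, green, red), "range_z" (420x560 float32, m along the optical axis (not along the pixel's ray), 0 where there is no reading), "mtx" (3x3 intrinsics, pixels), "D" ([k1, k2, p1, p2, k3] as OpenCV has them; the pictures are not rectified), "world_to_cam" (4x4, takes a point from world to camera coordinates). Camera axes: x right, y down, z forward; pixel columns grow to the right and rows downward; lengths in m; the calibration is good to about 2 mm. A picture is of the moment at which its call begins.
- ctrl.hand_in(): hands the job in; it is judged then, once.
The state is a dict: "clock": time; "qpos": joint angles; "qvel": joint speeds; "effort": joint torques, N m; "tcp_pos": TCP position; "tool_rot": TCP orientation; "contact_force": force on the tool from outside, world axes, zero at the start; "wrist_torque": the same for the moment, N m; "width": opening from 0.0 (shut) to 1.0 (fully open); "finger_force": force on a finger pad.
Only numpy, scipy, OpenCV 4.12 (cv2) and the standard library are available. Lean on these libraries where they do the work, as an engineer would, in place of code of your own. Each camera call takes 0.05 s, during which the arm holds its last target. There are 200 camera calls.

## Working session

There is one attempt and no reset: what is moved stays moved. The work goes in short steps, Python scripts to look and compute and a tool call to move; the robot and the scene stay as the last step left them, time stands still between calls to the robot, and variables do not carry over. Pictures are saved under pics/ and viewed, at most 10 in all, crops included, and the job is handed in when it is done.

Besides the shell and the picture viewer there is one more tool, called after "Call:" as name(argument=value, ...) on one line, values as JSON. step_arm: Moves the arm, as the interface text tells. Its arguments: {"type":"object","properties":{"translation":{"type":"array"},"roll":{"type":"array"},"hand":{"type":"number"},"squeeze":{"type":"number"}},"required":["translation","roll"]}

```bash
mkdir -p pics; cat > h.py <<'E'
import numpy as np, cv2
from rig import ctrl, grab_frame
def cloud(f):
    "world xyz per pixel from the depth"
    z=f["range_z"]; h,w=z.shape
    uv=np.stack(np.meshgrid(np.arange(w),np.arange(h)),-1).reshape(-1,1,2).astype(np.float64)
    n=cv2.undistortPoints(uv,f["mtx"],f["D"]).reshape(h,w,2)
    p=np.dstack([n*z[...,None],z]); T=np.linalg.inv(f["world_to_cam"])
    return p@T[:3,:3].T+T[:3,3]
def ray(f,uv,h):
    "cast pixels onto the plane z=h"
    n=cv2.undistortPoints(np.float64(uv).reshape(-1,1,2),f["mtx"],f["D"]).reshape(-1,2)
    T=np.linalg.inv(f["world_to_cam"]); d=np.c_[n,np.ones(len(n))]@T[:3,:3].T; c=T[:3,3]
    return c+d*((h-c[2])/d[:,2])[:,None]
E
python3 - <<'E'
from h import *
for n in("top","side"):
    f=grab_frame(n); cv2.imwrite(f"pics/{n}0.png",f["frame"]); np.savez(f"{n}0.npz",**f)
    print(n,np.linalg.inv(f["world_to_cam"])[:3].round(3).tolist(),f["mtx"][0,0])
s=ctrl.get_state();print(s["tcp_pos"],s["tool_rot"],s["width"],s["contact_force"])
E
```

```text
top [[-0.02, -0.993, 0.113, 0.421], [-0.999, 0.017, -0.028, 0.073], [0.026, -0.113, -0.993, 1.167]] 470.7154567292588
side [[-0.996, -0.01, 0.086, 0.459], [-0.082, 0.413, -0.907, 1.057], [-0.027, -0.911, -0.412, 0.511]] 461.9082486748769
[ 0.18584142 -0.51713713  0.2179017 ] [ 9.85175481e-01  1.71547709e-01  1.99220835e-05 -8.09642778e-04] 0.999402586222579 [ 0.06272724 -0.32531366 -0.98200973]
```

View pics/top0.png

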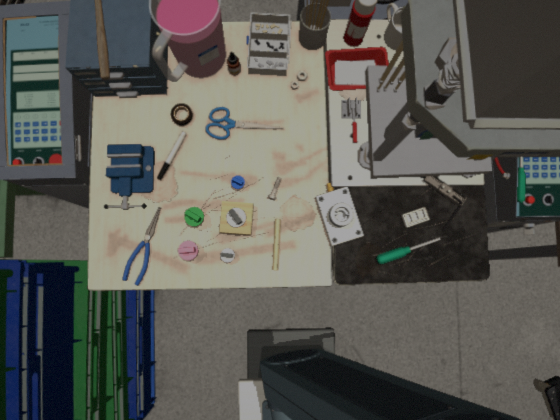

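View pics/side0.png

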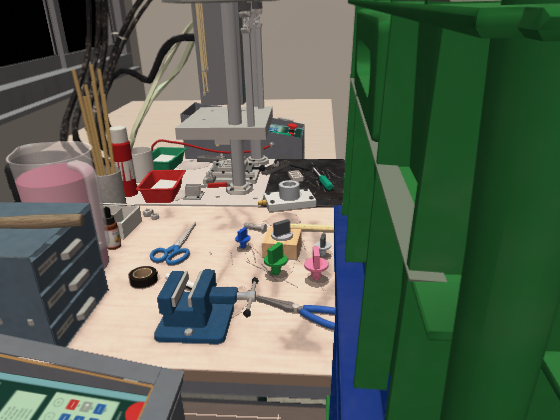

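The plug could be mistaken for five things in the top view: the steel plug on the stand (236,217), a small grey plug (227,256), blue (237,183), green (194,217) and pink (188,251). I choose the one on the wooden stand: it is steel-coloured and the larger grey one. The block is at (339,214), with its brass fitting at (329,187).

```bash
cat > m.py <<'E'
from h import *
f=dict(np.load("top0.npz")); P=cloud(f); X,Y,Z=P[...,0],P[...,1],P[...,2]
def box(u0,u1,v0,v1):
    m=np.zeros(Z.shape,bool); m[v0:v1,u0:u1]=1; return m
def rect(m,name):
    pts=(P[m][:,:2]*1000).astype(np.float32); r=cv2.minAreaRect(pts); c=cv2.boxPoints(r)
    e=[c[1]-c[0],c[2]-c[1]]; l=max(e,key=np.linalg.norm); print(name,m.sum(),"c",np.round(r[0],1),"size",np.round(r[1],1),"long deg",round(float(np.degrees(np.arctan2(l[1],l[0]))%180),1),"z med",np.median(P[m][:,2]).round(4))
st=box(212,262,195,242)
rect(st&(Z>.024)&(Z<.037),"stand"); rect(st&(Z>.0375)&(Z<.048),"flange"); rect(st&(Z>.058),"bar")
bl=box(312,368,180,250)
rect(bl&(Z>.014)&(Z<.026),"block"); rect(bl&(Z>.05)&(Z<.066),"boss")
print("z table",np.median(Z[260:280,150:180]),"bar max",np.sort(Z[st])[-10:].round(3))
for n,b in dict(small=box(215,238,246,268),blue=box(228,248,173,193),green=box(182,206,205,230),pink=box(176,202,238,264)).items():
    m=b&(Z>.012); print(n,P[m][:,:2].mean(0).round(3),"top",np.percentile(Z[m],98).round(3),m.sum())
bg=f["frame"].astype(int)[:,:,:]
print("obstacles near block (u,v,z):",[(u,v,Z[v,u].round(2)) for u,v in((375,100),(375,170),(400,130),(420,140),(360,150),(390,190),(440,185),(345,130),(480,120))])
g=cv2.resize(f["frame"][165:275,175:375],(800,440),interpolation=cv2.INTER_CUBIC); cv2.imwrite("pics/crop.png",g)
E
python3 m.py
```

```text
stand 644 c [544.9 155.8] size [76.5 76.5] long deg 85.0 z med 0.0341
flange 240 c [545.8 157.5] size [70.9 75.1] long deg 170.6 z med 0.04
bar 92 c [491.7 117.3] size [166.7  11.7] long deg 35.9 z med 0.07
block 1283 c [556.1 -94.9] size [151.   84.8] long deg 16.4 z med 0.0221
boss 285 c [545.8 -97.4] size [55.8 53.2] long deg 89.0 z med 0.058
z table 1.7008877003066303e-05 bar max [0.074 0.074 1.167 1.167 1.167 1.167 1.167 1.167 1.167 1.167]
small [0.454 0.176] top 0.052 167
blue [0.632 0.151] top 0.05 152
green [0.548 0.257] top 0.068 316
pink [0.467 0.271] top 0.068 318
obstacles near block (u,v,z): [(375, 100, np.float64(0.2)), (375, 170, np.float64(0.2)), (400, 130, np.float64(0.41)), (420, 140, np.float64(0.2)), (360, 150, np.float64(0.01)), (390, 190, np.float64(0.0)), (440, 185, np.float64(-0.0)), (345, 130, np.float64(0.0)), (480, 120, np.float64(0.9))]
```

View pics/crop.png

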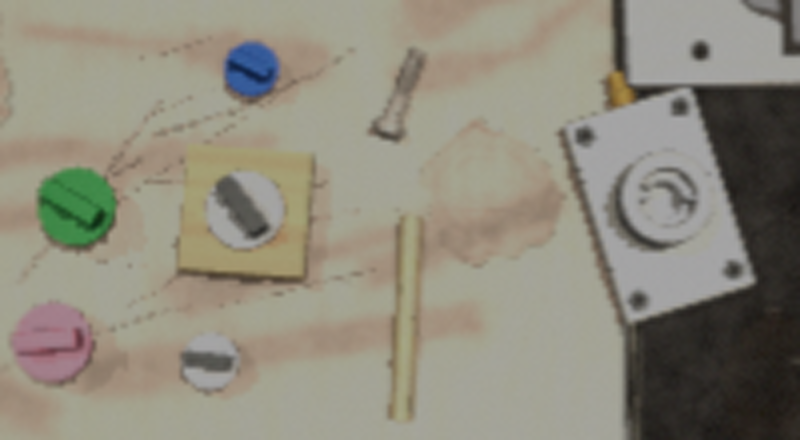

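The crop confirms it: at crop (240,208), i.e. (235,217), sits the steel plug on the wooden stand. The other steel one, at crop (210,360), is smaller and stands on the table. Next I refine the bar, the block axis and the clearance to the press.

```bash
cat >> m.py <<'E'
print("-----")
rect(st&(Z>.062)&(Z<.078),"bar")
T=box(185,190,0,0)
m=bl&(Z>.017)&(Z<.026); hsv=cv2.cvtColor(f["frame"],cv2.COLOR_BGR2HSV); sat=hsv[...,1]<70
m&=sat; m=cv2.morphologyEx(m.astype(np.uint8),cv2.MORPH_OPEN,np.ones((9,9)))>0; rect(m,"block")
m=bl&(Z>.054)&(Z<.062); p=(P[m][:,:2]*1000).astype(np.float32); print("boss circle",cv2.minEnclosingCircle(p))
g=dict(np.load("side0.npz")); Q=cloud(g); h=Q.reshape(-1,3)
w=h[(abs(h[:,0]-.546)<.045)&(abs(h[:,1]+.097)<.045)&(h[:,2]>.054)&(h[:,2]<.064)]; print("side boss",len(w),cv2.minEnclosingCircle((w[:,:2]*1000).astype(np.float32)))
w=h[(abs(h[:,0]-.546)<.04)&(abs(h[:,1]-.157)<.04)&(h[:,2]>.060)&(h[:,2]<.074)]; print("side bar",len(w),cv2.minAreaRect((w[:,:2]*1000).astype(np.float32)))
a=np.vstack([P.reshape(-1,3),h]); d=np.hypot(a[:,0]-.546,a[:,1]+.097)
o=a[(a[:,2]>.1)&(a[:,2]<.6)&(d<.3)]; dd=np.hypot(o[:,0]-.546,o[:,1]+.097)
for r in (.12,.14,.16,.18,.2,.24): q=o[dd<r]; print(r,len(q),(q.min(0).round(3),q.max(0).round(3)) if len(q) else "")
E
python3 m.py | sed -n '/-----/,$p'
```

```text
-----
bar 84 c [544.2 155.3] size [37.  11.7] long deg 36.1 z med 0.0694
block 174 c [ 500.4 -104.6] size [30.7 34.8] long deg 178.5 z med 0.0222
boss circle ((546.6353149414062, -97.50921630859375), 28.185264587402344)
side boss 117 ((545.7344360351562, -94.68359375), 31.305387496948242)
side bar 98 ((544.7986450195312, 158.1445770263672), (37.75357437133789, 14.03024673461914), 34.258949279785156)
0.12 4807 (array([ 0.571, -0.214,  0.163]), array([ 0.661, -0.129,  0.6  ]))
0.14 6519 (array([ 0.571, -0.234,  0.163]), array([ 0.682, -0.127,  0.6  ]))
0.16 8220 (array([ 0.571, -0.254,  0.1  ]), array([ 0.702, -0.127,  0.6  ]))
0.18 11703 (array([ 0.571, -0.275,  0.1  ]), array([ 0.723, -0.125,  0.6  ]))
0.2 14495 (array([ 0.571, -0.295,  0.1  ]), array([ 0.743, -0.125,  0.6  ]))
0.24 20505 (array([ 0.571, -0.335,  0.1  ]), array([ 0.784, -0.125,  0.6  ]))
```

```bash
cat > o.py <<'E'
from h import *
for n in("top","side"):
    f=dict(np.load(n+"0.npz")); a=cloud(f); k=(abs(a[...,0]-.546)<.25)&(abs(a[...,1]+.097)<.25)
    print(n)
    for lo in np.arange(.08,.6,.04):
        m=k&(a[...,2]>lo)&(a[...,2]<lo+.04)
        m=cv2.morphologyEx(m.astype(np.uint8),cv2.MORPH_OPEN,np.ones((3,3)))>0
        q=a[m]
        if len(q)>10:
            d=np.hypot(q[:,0]-.546,q[:,1]+.097); i=d.argmin(); v=np.argwhere(m)[i]
            print(round(lo,2),len(q),"min",q.min(0).round(3),"max",q.max(0).round(3),"nearest",q[i].round(3),d[i].round(3),"uv",v[::-1])
f=dict(np.load("top0.npz")); P=cloud(f)
m=(abs(P[...,2]-.2)<.012); print("plate top near corner"); 
for v in range(60,184,8):
    u=np.flatnonzero(m[v,350:460]); 
    if len(u): print(v,u[0]+350,P[v,u[0]+350].round(3),P[v,u[0]+352].round(3))
E
python3 o.py
python3 -c "
import cv2;a=cv2.imread('pics/side0.png')[90:215,160:340];cv2.imwrite('pics/s.png',cv2.resize(a,(800,556),interpolation=2))"
```

```text
top
0.16 619 min [ 0.61  -0.347  0.163] max [ 0.796 -0.143  0.2  ] nearest [ 0.611 -0.145  0.193] 0.08 uv [372 176]
0.2 200 min [ 0.634 -0.293  0.2  ] max [ 0.79  -0.145  0.24 ] nearest [ 0.642 -0.145  0.234] 0.107 uv [376 157]
0.24 253 min [ 0.641 -0.262  0.24 ] max [ 0.715 -0.145  0.28 ] nearest [ 0.641 -0.145  0.27 ] 0.107 uv [380 153]
0.28 207 min [ 0.642 -0.244  0.28 ] max [ 0.77  -0.141  0.319] nearest [ 0.643 -0.146  0.319] 0.108 uv [386 146]
0.32 214 min [ 0.64  -0.179  0.32 ] max [ 0.766 -0.131  0.36 ] nearest [ 0.64  -0.147  0.336] 0.106 uv [389 145]
0.36 176 min [ 0.64  -0.173  0.36 ] max [ 0.767 -0.132  0.4  ] nearest [ 0.641 -0.148  0.368] 0.107 uv [394 140]
0.4 140 min [ 0.64  -0.162  0.4  ] max [ 0.766 -0.132  0.439] nearest [ 0.64  -0.146  0.439] 0.106 uv [404 129]
0.44 185 min [ 0.636 -0.162  0.44 ] max [ 0.767 -0.131  0.48 ] nearest [ 0.636 -0.147  0.479] 0.103 uv [412 124]
0.48 142 min [ 0.624 -0.158  0.48 ] max [ 0.763 -0.13   0.52 ] nearest [ 0.624 -0.152  0.515] 0.096 uv [423 124]
0.52 7979 min [ 0.571 -0.346  0.52 ] max [ 0.796 -0.129  0.56 ] nearest [ 0.61  -0
[... 1460 characters left out ...]
]
76 368 [ 0.832 -0.145  0.198] [ 0.833 -0.15   0.197]
84 368 [ 0.816 -0.146  0.192] [ 0.814 -0.149  0.199]
92 369 [ 0.795 -0.146  0.198] [ 0.795 -0.15   0.198]
100 369 [ 0.778 -0.146  0.194] [ 0.776 -0.149  0.2  ]
108 369 [ 0.761 -0.145  0.193] [ 0.759 -0.148  0.199]
116 369 [ 0.744 -0.145  0.19 ] [ 0.74  -0.147  0.2  ]
124 370 [ 0.724 -0.145  0.195] [ 0.723 -0.148  0.2  ]
132 370 [ 0.707 -0.145  0.192] [ 0.705 -0.147  0.201]
140 370 [ 0.69  -0.145  0.19 ] [ 0.687 -0.146  0.202]
148 371 [ 0.671 -0.145  0.195] [ 0.669 -0.147  0.202]
156 371 [ 0.655 -0.145  0.191] [ 0.652 -0.147  0.202]
164 372 [ 0.635 -0.144  0.198] [ 0.636 -0.149  0.196]
172 372 [ 0.619 -0.145  0.191] [ 0.618 -0.148  0.2  ]
```

View pics/s.png

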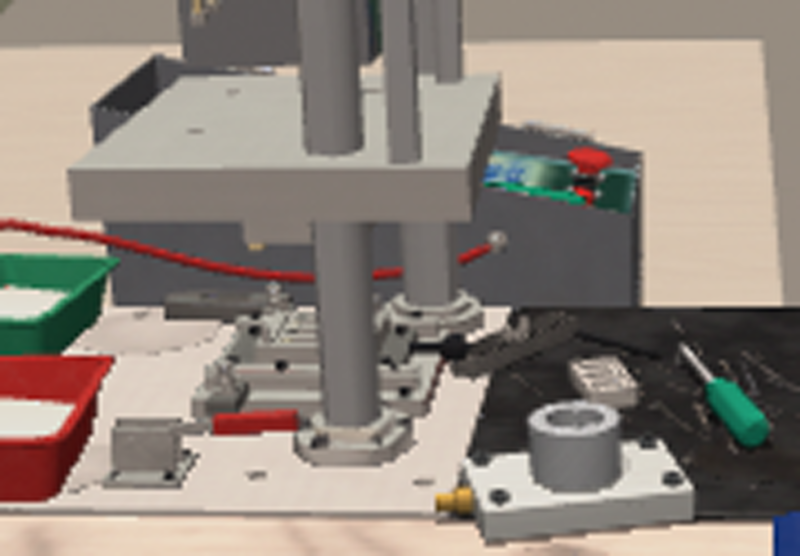

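The side crop shows the press plate near the block. It spans x ≥ 0.61, y ≤ −0.143 and z 0.165–0.20, close to the port at (0.546, −0.097). With a normal grip across the bar, the gripper body would hit the plate at bar angles of about 26–82°. So I will grip the bar by its ends, with tool y along the bar, which stays clear from about −5° to 105°.

Call:
step_arm(translation=[[0.3585,0.675,-0.08],[0.3585,0.675,-0.08],[0.3585,0.675,-0.08],[0.3585,0.675,-0.08],[0.3585,0.675,-0.08],[0.3585,0.675,-0.08],[0.3585,0.675,-0.08],[0.3585,0.675,-0.08],[0.3585,0.675,-0.08],[0.3585,0.675,-0.08],[0.3585,0.675,-0.08],[0.3585,0.675,-0.08],[0.3585,0.675,-0.08],[0.3585,0.675,-0.08],[0.3585,0.675,-0.08],[0.3585,0.675,-0.08],[0.3585,0.675,-0.08],[0.3585,0.675,-0.08],[0.3585,0.675,-0.08],[0.3585,0.675,-0.08]], roll=[105.5,105.5,105.5,105.5,105.5,105.5,105.5,105.5,105.5,105.5,105.5,105.5,105.5,105.5,105.5,105.5,105.5,105.5,105.5,105.5], hand=0, squeeze=30)

```text
clock: 2.1
tcp_pos: [0.5441, 0.1559, 0.139]
tool_rot: [0.461, 0.888, -0.0, 0.0]
contact_force: [-0.6, -0.3, 0.1]
width: 0.999
finger_force: 0.0
```

Call:
step_arm(translation=[[0,0,-0.03],[0,0,-0.06],[0,0,-0.08],[0,0,-0.094],[0,0,-0.094],[0,0,-0.094]], roll=[0,0,0,0,0,0])

```text
clock: 2.7
tcp_pos: [0.5446, 0.1566, 0.0452]
tool_rot: [0.46, 0.888, 0.0, 0.0]
contact_force: [-0.1, -0.5, 0.5]
width: 0.999
finger_force: 0.0
```

Call:
step_arm(translation=[[0,0,0],[0,0,0],[0,0,0],[0,0,0],[0,0,0],[0,0,0],[0,0,0],[0,0,0],[0,0,0],[0,0,0]], roll=[0,0,0,0,0,0,0,0,0,0], hand=1, squeeze=40)

```text
clock: 3.7
tcp_pos: [0.5444, 0.1574, 0.0446]
tool_rot: [0.46, 0.888, 0.0, -0.0]
contact_force: [-0.6, -0.1, -0.5]
width: 0.408
finger_force: 40.0
```

Call:
step_arm(translation=[[0,0,0.02],[0,0,0.05],[0,0,0.08],[0,0,0.095],[0,0,0.095]], roll=[0,0,0,0,0])

```text
clock: 4.2
tcp_pos: [0.5459, 0.1575, 0.1419]
tool_rot: [0.46, 0.888, 0.001, 0.002]
contact_force: [-0.3, -0.1, -2.1]
width: 0.408
finger_force: 40.0
```

Call:
step_arm(translation=[[0,-0.03,0],[0,-0.07,0],[0,-0.11,0],[0,-0.15,0],[0.0015,-0.19,0],[0.0015,-0.225,0],[0.0015,-0.245,0],[0.0015,-0.253,0],[0.0015,-0.253,0],[0.0015,-0.253,0],[0.0015,-0.253,0]], roll=[0,-5,-10,-15,-18,-18,-18,-18,-18,-18,-18])

```text
clock: 5.3
tcp_pos: [0.5457, -0.0942, 0.1393]
tool_rot: [0.592, 0.806, 0.0, -0.0]
contact_force: [-0.3, -0.5, -1.7]
width: 0.405
finger_force: 40.0
```

```bash
cat > c.py <<'E'
import sys; from h import *; from scipy.optimize import least_squares
f=grab_frame("side"); t=grab_frame("top"); k=sys.argv[1]
cv2.imwrite(f"pics/c{k}.png",np.hstack([cv2.resize(f["frame"][90:240,220:360],(400,428)),cv2.resize(t["frame"][150:270,284:396],(400,428))]))
s=ctrl.get_state(); print(s["tcp_pos"].round(4),s["tool_rot"].round(4),s["contact_force"].round(1))
c=np.array(s["tcp_pos"][:2]); z=s["tcp_pos"][2]-.0446
def fit(q,r):
    o=least_squares(lambda p:np.hypot(q[:,0]-p[0],q[:,1]-p[1])-r,[.546,-.1],loss="soft_l1",f_scale=.001); return (o.x*1000).round(1),len(q),round(np.sqrt(np.mean(o.fun**2))*1000,2)
for n,g in(("side",f),("top",t)):
    h=cloud(g).reshape(-1,3); d=np.hypot(h[:,0]-c[0],h[:,1]-c[1]); h=h[d<.04]
    zz=h[:,2]
    sel=lambda a,b:h[(zz>a)&(zz<b)]
    if n=="side":
        print("boss",fit(sel(.028,.055),.028)); print("flange",fit(sel(z+.0355,z+.0385),.024)); q=sel(z+.018,z+.031); q=q[np.hypot(*(q[:,:2]-c).T)<.02]; print("shank",fit(q,.0098))
    q=sel(.0565,.06); print(n,"boss top",cv2.minEnclosingCircle((q[:,:2]*1000).astype(np.float32)) if len(q) else "")
E
python3 c.py 1
```

```text
[ 0.5459 -0.0944  0.1396] [ 5.924e-01  8.057e-01  1.000e-04 -1.000e-04] [ 0.3  0.2 -1.6]
boss (array([545.1, -96.2]), 228, np.float64(4.48))
flange (array([545.1, -95.9]), 20, np.float64(2.67))
shank (array([545.6, -94.1]), 28, np.float64(1.37))
side boss top ((545.2520751953125, -94.4994125366211), 29.125442504882812)
top boss top
```

View pics/c1.png

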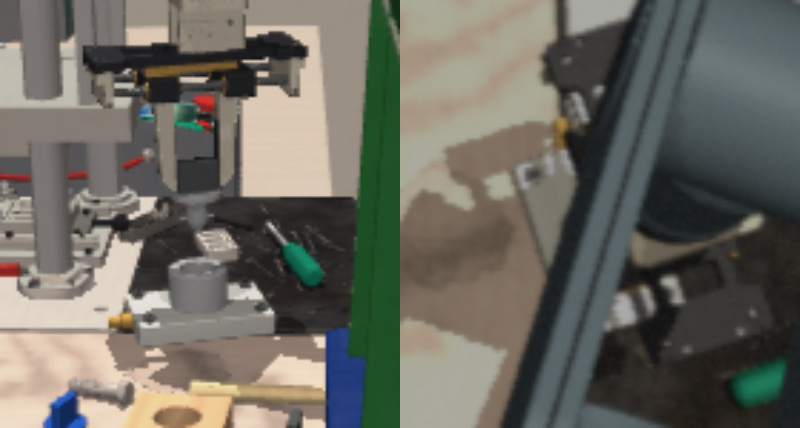

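The plug hangs upright above the boss: shank at crop column ~197, boss spanning 168–229. It is centred to within about 1.5 mm. I lower it while watching the force.

Call:
step_arm(translation=[[0,0,-0.015],[0,0,-0.03],[0,0,-0.04],[0,0,-0.045],[0,0,-0.045],[0,0,-0.046],[0,0,-0.047],[0,0,-0.048],[0,0,-0.049],[0,0,-0.05],[0,0,-0.05]], roll=[0,0,0,0,0,0,0,0,0,0,0])

```text
clock: 6.5
tcp_pos: [0.5458, -0.0956, 0.0896]
tool_rot: [0.593, 0.805, -0.0, -0.0]
contact_force: [0.1, -0.9, -1.6]
width: 0.404
finger_force: 40.0
```

Call:
step_arm(translation=[[0,0,-0.0015],[0,0,-0.003],[0,0,-0.0045],[0,0,-0.006],[0,0,-0.007],[0,0,-0.007]], roll=[0,0,0,0,0,0])

```text
clock: 7.1
tcp_pos: [0.5458, -0.0956, 0.0824]
tool_rot: [0.593, 0.805, -0.0, -0.0]
contact_force: [-0.8, 0.4, -1.5]
width: 0.406
finger_force: 40.0
```

Inside the bore without contact. Next, ease down to the crown.

Call:
step_arm(translation=[[0,0,-0.0005],[0,0,-0.001],[0,0,-0.0015],[0,0,-0.002],[0,0,-0.002]], roll=[0,0,0,0,0])

```text
clock: 7.6
tcp_pos: [0.5459, -0.0956, 0.0807]
tool_rot: [0.593, 0.805, -0.0, 0.0]
contact_force: [0.1, -0.3, -1.5]
width: 0.406
finger_force: 40.0
```

Call:
step_arm(translation=[[0,0,-0.0005],[0,0,-0.001],[0,0,-0.001]], roll=[0,0,0])

```text
clock: 7.9
tcp_pos: [0.5461, -0.0957, 0.0805]
tool_rot: [0.593, 0.805, 0.0, 0.0]
contact_force: [-2.6, 0.2, 4.9]
width: 0.405
finger_force: 40.0
```

Crown contact confirmed: the grip point is 31.9 mm above the port and the push is about 6 N. Next I turn anticlockwise, following the crown's rise.

Call:
step_arm(translation=[[0,0,0.0001],[0,0,0.0002],[0,0,0.0003],[0,0,0.0004],[0,0,0.0005],[0,0,0.0005]], roll=[4,8,12,16,20,20])

```text
clock: 8.5
tcp_pos: [0.5463, -0.0957, 0.081]
tool_rot: [0.444, 0.896, 0.0, 0.001]
contact_force: [-1.6, 1.1, 5.7]
width: 0.404
finger_force: 40.0
```

Call:
step_arm(translation=[[0,0,0],[0,0,0.0001],[0,0,0.0001],[0,0,0.0002],[0,0,0.0002]], roll=[2,4,6,8,8])

```text
clock: 9.0
tcp_pos: [0.5463, -0.0957, 0.0811]
tool_rot: [0.381, 0.925, 0.0, 0.001]
contact_force: [-1.4, 1.2, 5.5]
width: 0.404
finger_force: 40.0
```

Call:
step_arm(translation=[[0,0,0],[0,0,0.0001],[0,0,0.0001],[0,0,0.0002],[0,0,0.0002]], roll=[2,4,6,8,8])

```text
clock: 9.5
tcp_pos: [0.5468, -0.0963, 0.0812]
tool_rot: [0.316, 0.949, -0.0, 0.001]
contact_force: [-0.1, -1.2, 3.3]
width: 0.407
finger_force: 40.0
```

Call:
step_arm(translation=[[0,0,0],[0,0,0],[0,0,0],[0,0,0]], roll=[2,4,6,6])

```text
clock: 9.9
tcp_pos: [0.5469, -0.0968, 0.0813]
tool_rot: [0.266, 0.964, -0.001, 0.001]
contact_force: [0.7, -4.0, 4.5]
width: 0.4
finger_force: 40.0
```

Call:
step_arm(translation=[[0,-0.0003,0],[0,-0.0006,0],[0,-0.0006,0],[0,-0.0006,0.0001],[0,-0.0006,0.0001]], roll=[2,4,6,8,8])

```text
clock: 10.4
tcp_pos: [0.5452, -0.0956, 0.0799]
tool_rot: [0.198, 0.98, 0.0, -0.001]
contact_force: [0.5, -0.4, -1.3]
width: 0.404
finger_force: 40.0
```

The force vanished at a bar angle of about 67° (50° turned), so the lugs are over the gaps. I lower the plug to follow the drop.

Call:
step_arm(translation=[[0,0,-0.001],[0,0,-0.002],[0,0,-0.003],[0,0,-0.003]], roll=[0,0,0,0])

```text
clock: 10.8
tcp_pos: [0.5455, -0.0959, 0.0775]
tool_rot: [0.197, 0.98, 0.0, -0.001]
contact_force: [-1.5, 1.5, 1.0]
width: 0.407
finger_force: 40.0
```

Call:
step_arm(translation=[[0,0,0],[0,0,-0.0005],[0,0,-0.001],[0,0,-0.002],[0,0,-0.002]], roll=[2,3,3,3,3])

```text
clock: 11.3
tcp_pos: [0.5456, -0.0961, 0.0752]
tool_rot: [0.172, 0.985, 0.0, -0.0]
contact_force: [-0.5, -0.6, -2.6]
width: 0.405
finger_force: 40.0
```

Call:
step_arm(translation=[[0,0,-0.001],[0,0,-0.002],[0,0,-0.003],[0,0,-0.003]], roll=[0,0,0,0])

```text
clock: 11.7
tcp_pos: [0.5457, -0.0961, 0.0724]
tool_rot: [0.172, 0.985, 0.0, -0.0]
contact_force: [-1.9, -0.0, -2.1]
width: 0.405
finger_force: 40.0
```

Call:
step_arm(translation=[[0,0,-0.0005],[0,0,-0.001],[0,0,-0.0015],[0,0,-0.002],[0,0,-0.002]], roll=[0,0,0,0,0])

```text
clock: 12.2
tcp_pos: [0.546, -0.0962, 0.0713]
tool_rot: [0.171, 0.985, -0.0, 0.0]
contact_force: [-4.5, 1.4, 5.2]
width: 0.407
finger_force: 40.0
```

Bottomed after the drop: the grip point is 22.7 mm above the port, as expected. Next I drive clockwise, lowering 4 mm/rad.

Call:
step_arm(translation=[[-0.0003,0,-0.0002],[-0.0003,0,-0.0004],[-0.0003,0,-0.0006],[-0.0003,0,-0.0008],[-0.0003,0,-0.0008]], roll=[-3,-6,-9,-12,-12])

```text
clock: 12.7
tcp_pos: [0.5465, -0.0963, 0.0712]
tool_rot: [0.274, 0.962, 0.0, 0.001]
contact_force: [-3.4, 1.3, 8.3]
width: 0.405
finger_force: 40.0
```

Call:
step_arm(translation=[[-0.0003,0,0.0002],[-0.0005,0,0.0003],[-0.0005,0,0.0003],[-0.0005,0,0.0003]], roll=[-2,-4,-6,-6])

```text
clock: 13.1
tcp_pos: [0.5465, -0.0964, 0.0712]
tool_rot: [0.324, 0.946, 0.0, 0.002]
contact_force: [-0.9, 2.5, 5.7]
width: 0.408
finger_force: 40.0
```

```bash
python3 - <<'E'
from h import *
s=ctrl.get_state()
for k in("wrist_torque","contact_force","tcp_pos"):print(k,np.round(s[k],4))
f=grab_frame("side");cv2.imwrite("pics/d.png",cv2.resize(f["frame"][100:220,220:360],(800,686),interpolation=2)[:600])
E
```

```text
wrist_torque [0.5521 0.1092 0.0753]
contact_force [-0.8792  2.4748  5.6508]
tcp_pos [ 0.5465 -0.0964  0.0712]
```

View pics/d.png

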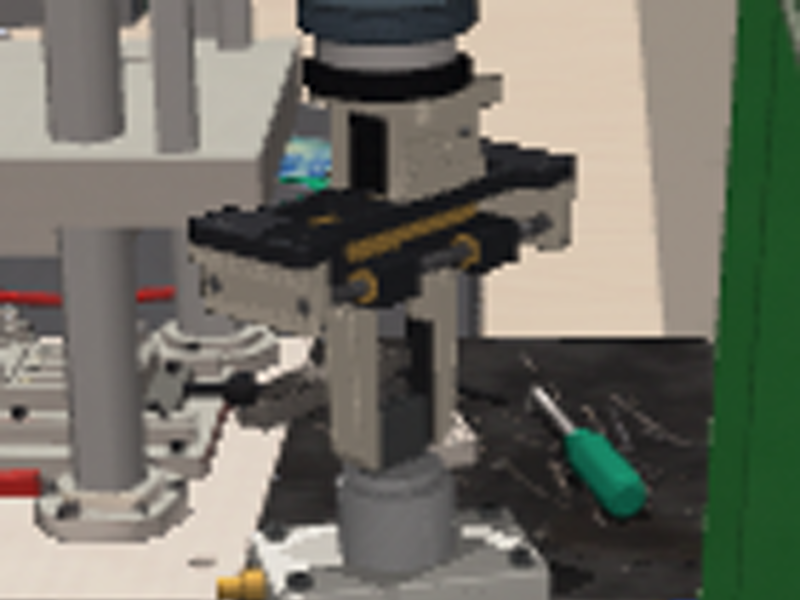

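The plug stands upright in the port with its flange just above the boss, and the gripper is clear of the press plate. I keep turning clockwise with light pressure.

Call:
step_arm(translation=[[0,0,0],[0,0,0],[0,0,-0.0001],[0,0,-0.0001],[0,0,-0.0001]], roll=[-2,-4,-6,-8,-8])

```text
clock: 13.65
tcp_pos: [0.5465, -0.0964, 0.0711]
tool_rot: [0.389, 0.921, 0.0, 0.002]
contact_force: [-1.0, 2.5, 4.8]
width: 0.407
finger_force: 40.0
```

Call:
step_arm(translation=[[0,0,0],[0,0,-0.0001],[0,0,-0.0002],[0,0,-0.0003],[0,0,-0.0003]], roll=[-2,-4,-6,-8,-8])

```text
clock: 14.15
tcp_pos: [0.5465, -0.0964, 0.0706]
tool_rot: [0.452, 0.892, 0.0, 0.001]
contact_force: [0.6, 1.9, 4.8]
width: 0.405
finger_force: 40.0
```

```bash
python3 - <<'E'
from h import *
s=ctrl.get_state(); print(np.round(s["wrist_torque"],3))
h=cloud(grab_frame("side")).reshape(-1,3); d=np.hypot(h[:,0]-.546,h[:,1]+.097); h=h[(d<.032)&(h[:,1]>-.09)]
n,e=np.histogram(h[:,2],np.arange(.04,.1,.001)); print(dict(zip((e[:-1]*1000).round().astype(int).tolist(),n.tolist())))
E
```

```text
[ 0.365 -0.162  0.02 ]
{40: 7, 41: 6, 42: 10, 43: 5, 44: 6, 45: 7, 46: 6, 47: 7, 48: 7, 49: 11, 50: 5, 51: 5, 52: 7, 53: 9, 54: 7, 55: 6, 56: 11, 57: 16, 58: 12, 59: 3, 60: 3, 61: 7, 62: 5, 63: 7, 64: 7, 65: 17, 66: 10, 67: 5, 68: 2, 69: 1, 70: 1, 71: 1, 72: 4, 73: 1, 74: 6, 75: 3, 76: 1, 77: 0, 78: 5, 79: 1, 80: 0, 81: 5, 82: 4, 83: 3, 84: 3, 85: 1, 86: 5, 87: 4, 88: 2, 89: 3, 90: 1, 91: 2, 92: 4, 93: 8, 94: 1, 95: 5, 96: 0, 97: 1, 98: 1}
```

The plug now advances 0.5 mm per 8°, so it is on the thread helix.

Call:
step_arm(translation=[[0,0,-0.0002],[0,0,-0.0004],[0,0,-0.0006],[0,0,-0.0008],[0,0,-0.0008]], roll=[-3,-6,-9,-12,-12])

```text
clock: 14.7
tcp_pos: [0.5465, -0.0966, 0.0697]
tool_rot: [0.543, 0.84, 0.0, 0.001]
contact_force: [0.7, 2.5, 5.5]
width: 0.408
finger_force: 40.0
```

Call:
step_arm(translation=[[0,0,-0.0002],[0,0,-0.0003],[0,0,-0.0005],[0,0,-0.0006],[0,0,-0.0006]], roll=[-2,-4,-6,-8,-8])

```text
clock: 15.2
tcp_pos: [0.5465, -0.0966, 0.0692]
tool_rot: [0.6, 0.8, 0.001, 0.001]
contact_force: [0.3, 1.6, 5.3]
width: 0.407
finger_force: 40.0
```

Call:
step_arm(translation=[[0,0,-0.0001],[0,0,-0.0003],[0,0,-0.0004],[0,0,-0.0006],[0,0,-0.0006]], roll=[-2,-4,-6,-8,-8])

```text
clock: 15.7
tcp_pos: [0.5466, -0.0967, 0.0687]
tool_rot: [0.654, 0.756, 0.001, 0.002]
contact_force: [0.2, 1.1, 4.9]
width: 0.399
finger_force: 40.0
```

```bash
python3 - <<'E'
from h import *
s=ctrl.get_state(); print(np.round(s["wrist_torque"],3))
E
```

```text
[ 0.318 -0.158  0.042]
```

Call:
step_arm(translation=[[0,0,-0.0001],[0,0,-0.0003],[0,0,-0.0004],[0,0,-0.0004]], roll=[-2,-4,-6,-6])

```text
clock: 16.1
tcp_pos: [0.5469, -0.0967, 0.0686]
tool_rot: [0.693, 0.721, 0.001, 0.002]
contact_force: [0.9, 2.4, 8.3]
width: 0.409
finger_force: 40.0
```

```bash
python3 - <<'E'
from h import *
s=ctrl.get_state(); print(np.round(s["wrist_torque"],3))
E
```

```text
[ 0.351 -0.03   0.09 ]
```

Call:
step_arm(translation=[[0,0,0],[0,0,0],[0,0,0]], roll=[-2,-4,-4])

```text
clock: 16.4
tcp_pos: [0.5469, -0.0967, 0.0686]
tool_rot: [0.718, 0.696, 0.001, 0.002]
contact_force: [0.5, 2.1, 7.5]
width: 0.406
finger_force: 40.0
```

```bash
python3 - <<'E'
from h import *
s=ctrl.get_state(); print(np.round(s["wrist_torque"],3))
f=grab_frame("side");cv2.imwrite("pics/e.png",cv2.resize(f["frame"][165:220,245:325],(800,550),interpolation=2))
E
```

```text
[ 0.384 -0.135  0.093]
```

View pics/e.png

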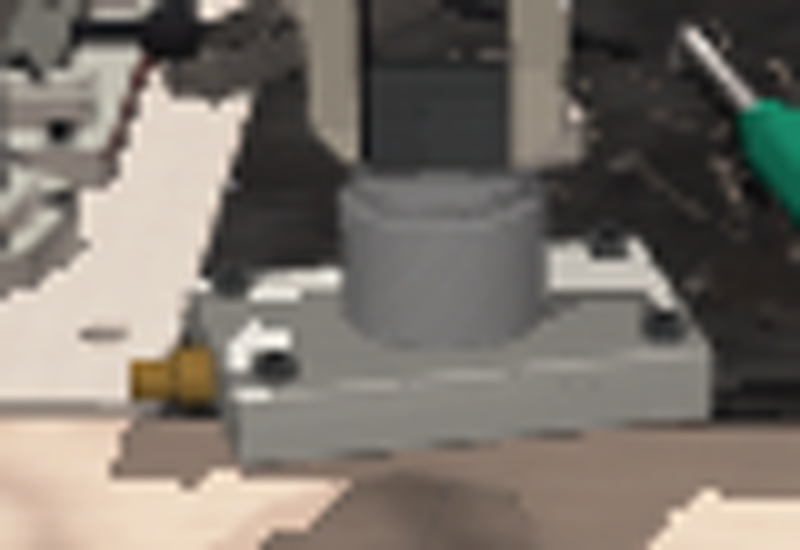

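The flange lies on the boss all round: z stopped at 0.0686, which puts the grip point 20 mm above the port, and the push rose. I ease the push, let go and withdraw.

Call:
step_arm(translation=[[0,0,0.0008],[0,0,0.0008]], roll=[0,0])

```text
clock: 16.65
tcp_pos: [0.5462, -0.0967, 0.0686]
tool_rot: [0.718, 0.697, 0.0, 0.001]
contact_force: [2.0, 1.2, 4.3]
width: 0.402
finger_force: 40.0
```

Call:
step_arm(translation=[[0,0,0],[0,0,0],[0,0,0],[0,0,0],[0,0,0],[0,0,0],[0,0,0],[0,0,0]], roll=[0,0,0,0,0,0,0,0], hand=0)

```text
clock: 17.45
tcp_pos: [0.5451, -0.0962, 0.0682]
tool_rot: [0.718, 0.696, -0.0, -0.0]
contact_force: [0.1, -0.0, -1.0]
width: 0.99
finger_force: 0.0
```

Call:
step_arm(translation=[[0,0,0.01],[0,0,0.025],[0,0,0.04],[-0.01,0.02,0.06],[-0.03,0.05,0.08],[-0.06,0.09,0.1],[-0.1,0.13,0.12],[-0.13,0.17,0.12],[-0.16,0.2,0.12],[-0.16,0.2,0.12]], roll=[0,0,0,0,0,0,0,0,0,0])

```text
clock: 18.45
tcp_pos: [0.3812, 0.1068, 0.189]
tool_rot: [0.716, 0.698, 0.0, -0.001]
contact_force: [-0.8, -0.5, -0.4]
width: 1.0
finger_force: 0.0
```

```bash
python3 - <<'E'
from h import *
out=[]
for n,r in(("side",(165,220,245,325)),("top",(185,240,300,380))):
    f=grab_frame(n); out.append(cv2.resize(f["frame"][r[0]:r[1],r[2]:r[3]],(400,275),interpolation=2))
    h=cloud(f).reshape(-1,3); d=np.hypot(h[:,0]-.546,h[:,1]+.097); h=h[d<.026]
    for a,b in((.061,.067),(.088,.098)):
        q=h[(h[:,2]>a)&(h[:,2]<b)]; print(n,len(q),np.median(q,0).round(4) if len(q) else "",cv2.minAreaRect((q[:,:2]*1000).astype(np.float32)) if len(q)>3 else "")
cv2.imwrite("pics/f.png",np.hstack(out))
E
```

```text
side 71 [ 0.5445 -0.0878  0.0639] ((545.032958984375, -90.61116790771484), (43.97526550292969, 34.82795333862305), 0.912378191947937)
side 41 [ 0.5445 -0.0937  0.0917] ((545.4872436523438, -94.47953796386719), (10.646102905273438, 35.23516082763672), 89.23390197753906)
top 175 [ 0.5447 -0.0924  0.0639] ((545.3592529296875, -98.68357849121094), (46.8681526184082, 48.53620147705078), 62.69502258300781)
top 96 [ 0.5464 -0.0984  0.0931] ((546.2136840820312, -99.3199462890625), (12.536285400390625, 37.62363052368164), 89.16263580322266)
```

View pics/f.png

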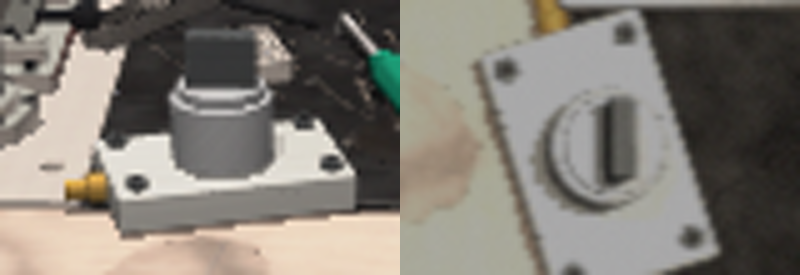

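The plug stands flush on the boss: the flange top is at 63.9 mm (64 expected) and the bar top at about 93 mm. The gripper is clear and the bystanders are untouched. I hand it in.

```bash
python3 -c "
from rig import ctrl
print(ctrl.hand_in())"
```

```text
the job is handed in; nothing more can be done
None
```

The port plug is screwed home with its flange flat on the boss (flange top measured at 63.9 mm, 64 expected), the gripper has let go and moved clear, and the job was handed in at about 18.5 s; no verdict came back.

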